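# Dry run of one pass on the welding turntable

## Task

Make a dry run of one pass: push the roller arm of the blue limit switch sideways until it stands over the green part of its scale, pausing there a moment and keeping out of the red, and let it spring back. Then turn the welding turntable by its red crank grip exactly one full turn anticlockwise (seen from above), so that its crank is back at the yellow pointer, and let go. Leave the grey switch and the loose things on the bench alone.

Things in the scene. Friction and masses are not known exactly. Their poses are not given: they have to be found in the camera images.
- home_switch: The switch to trip: blue roller-lever limit switch fixed to the bench. Origin: on the bench below the lever's vertical pivot; own -x is where the lever points at rest. Steel foot (x -25 to 75, y +-40 mm) and blue body (x -20 to 75, y +-25 mm), 101 mm high. Scale under the arm, 25 to 50 mm from the pivot, 95 mm high: white at rest, then green, then red. Farther out only bench lies below the arm.
- home_switch_roller (a point): centre of the blue switch's black roller, 117 mm above the bench; moves with the lever. Upright roller, diameter 22 mm, z 107 to 127 mm, centred 65 mm from the pivot, on a flat steel arm 11 mm wide, z 102 to 107 mm, that sweeps level about the pivot
- home_switch_lever (a joint): lever angle of the blue switch, rad: 0 at rest on its stop, grows as the roller is pushed anticlockwise seen from above (from rest, towards the switch's own -y). Over green, tripped, from about 0.45 to 0.95; red (overtravel) from about 1.0; end stop 1.3. A spring resists (at the roller about 1.2 N at rest, 3 N at 0.5, 4 N at 0.8) and returns it to 0 when let go
- end_switch: The other switch, to be left alone: grey roller-lever limit switch fixed to the bench. Origin: on the bench below the lever's vertical pivot; own -x is where the lever points at rest. Steel foot (x -25 to 75, y +-40 mm) and grey body (x -20 to 75, y +-25 mm), 101 mm high. Scale under the arm, 25 to 50 mm from the pivot, 95 mm high: white at rest, then green, then red. Farther out only bench lies below the arm.
- end_switch_roller (a point): centre of the grey switch's black roller, 117 mm above the bench; moves with the lever. Upright roller, diameter 22 mm, z 107 to 127 mm, centred 65 mm from the pivot, on a flat steel arm 11 mm wide, z 102 to 107 mm, that sweeps level about the pivot
- end_switch_lever (a joint): lever angle of the grey switch, rad: 0 at rest on its stop, grows as the roller is pushed anticlockwise seen from above (from rest, towards the switch's own -y). Over green, tripped, from about 0.45 to 0.95; red (overtravel) from about 1.0; end stop 1.3. A spring resists (at the roller about 1.2 N at rest, 3 N at 0.5, 4 N at 0.8) and returns it to 0 when let go
- turntable: blue round base of the hand-turned welding turntable, fixed. Origin: on the bench on the vertical turning axis; own -x points to its yellow pointer, an upright strip 16 mm wide, 57 mm high, 113 to 123 mm from the axis. On it a steel plate (diameter 200 mm, top 62 mm high) with a clamped pipe piece in the middle (diameter 80 mm, top 102 mm high; jaws to 77 mm from the axis, 80 mm high)
- crank_grip (a point): on the axis of the upright red cylindrical crank grip, 118 mm above the bench; moves with the plate, 80 mm from the turntable's axis. The grip has a diameter of 26 mm, reaches from 78 to 140 mm in height and spins freely about its own axis, so it may be held while it is led round the circle
- plate (a joint): angle the turntable has turned, rad: 0 at the start (crank beside the yellow pointer), grows anticlockwise seen from above; one full turn is 6.283. It turns without stops, against light friction (about 2.5 N at the grip), and stays where it is left
- hammer: loose hammer lying on the bench, about 260 mm long along its own x; bystander
- brush: loose brush lying on the bench, about 200 mm long along its own x; bystander
- offcut: loose dark steel pipe offcut standing upright, diameter 60 mm, 45 mm high; bystander
- disc: loose orange grinding disc lying flat, diameter 115 mm, 6 mm thick; bystander
- angle: loose piece of dark angle steel, 140 mm long along its own x, 40 mm wide and high; bystander
- spray: loose spray can standing upright, diameter 65 mm, 170 mm high; bystander
Mind the look-alikes: they are no part of the job. Leave any orange or purple look-alike of the turntable alone. What is shaped like the home_switch but pink is not meant.

How it is judged (in metres and radians):
On the way, in this order (a step that is already met when the one before it is completed fails the run):
1. the blue switch's lever is held over green (0.42 to 1.0 rad), with the turntable not yet turned (within 0.3 rad of its start) (value of joint home_switch_lever between 0.42 and 1 rad and value of joint plate between -0.3 and 0.3 rad), for 0.2 s.
2. the blue switch's lever has sprung back (under 0.12 rad), the turntable still not turned (value of joint home_switch_lever below 0.12 rad and value of joint plate between -0.3 and 0.3 rad), for 0.1 s.
3. the turntable passes half a turn anticlockwise (value of joint plate between 2.6 and 3.7 rad).
At the end, for the whole second after the job is handed in: the turntable has turned exactly one revolution anticlockwise (6.283 within 0.17 rad) and stands still, and both switch levers are back at rest (under 0.12 rad) (value of joint plate between 6.113 and 6.453 rad and value of joint each of home_switch_lever, end_switch_lever below 0.12 rad and velocity of joint plate between -0.05 and 0.05 rad/s); the robot touches nothing.
It fails at once if the blue switch's lever is driven well into the red (over 1.1 rad) (value of joint home_switch_lever above 1.1 rad).
It fails at once if the grey switch's lever is deflected (over 0.25 rad) (value of joint end_switch_lever above 0.25 rad).
It fails at once if the turntable is taken far past one turn (over 6.9 rad) or turned the wrong way (beyond -0.5 rad) (value of joint plate above 6.9 rad or value of joint plate below -0.5 rad).
It fails at once if a loose thing on the bench is moved more than 40 mm (distance of any of hammer, brush, offcut, disc, angle, spray from where it was at the start of the episode above 0.04 m).
It also fails if it takes over 64 s, if anything falls off the work surface, if the arm or the gripper's body presses on something with over 40 N, if the wrist force passes 120 N, or if a joint passes its speed limit or range.

## Robot

A 7-joint arm with a two-finger parallel gripper is mounted at the origin on the work surface. World frame = base frame: x ahead of the robot, y to its left, z up, the work surface at z = 0. Lengths are in mm, angles in rad, forces in N, time in s.
With the tool pointing down it reaches from about 400 to 925 mm from the base axis. Payload 4.1 kg.
Tool frame: the origin (TCP) lies where the fingers leave the gripper's body, on its centre line; the fingertips stand 73 mm ahead of it and the grasp point (between the pads) lies pinch_z ahead of it (pinch_z is the distance from the TCP to the grasp point, in mm); z points along the fingers, y is the line along which they close (so a half turn about z gives the same grasp; the last joint's range is limited). The gripper opens to 85 mm and grips with 20 to 120 N. Pads are 22 mm wide; open, the fingers measure 114 mm over their backs; the gripper's body (76 mm by 85 mm) begins 54 mm behind the grasp point. The pads swing forward as they close: fully open they stand 13 mm farther back than shut.
Start: joints at [1.101, 0.398, 0.045, 1.537, -0.019, 1.207, -0.051], TCP at [235.571, -605.838, 303.947] pointing down, gripper open.
Joint ranges: [-2.82, 2.82], [-0.49, 2.23], [-1.37, 1.46], [0, 2.46], [-1.36, 4.5], [0.23, 2], [-2.94, 2.94]. Speed limits (rad/s): [2.57, 2.57, 3.14, 3.14, 3.14, 3.14, 3.14].

## Interface

Orientations are given as a 3x3 rotation matrix whose columns are the frame's x, y, z axes.
In Python, from rig import read_state, read_camera, finish_job, boxes_of, pinch_z gives the robot as it stands.
- The arm moves only by the tool send_rows, never from a script. Its argument "commands" is a list of rows, each an object of numbers: "tx", "ty", "tz": the shift along the tool's x, y, z in m; "wx", "wy", "wz": the turn, a rotation vector about the tool's x, y, z in rad; "hand": the opening, from 0 (shut) to 1 (fully open). In form: [{"tx": .., "ty": .., "tz": .., "wx": .., "wy": .., "wz": .., "hand": ..}, ...]. A call has exactly 5 rows; each row is the pose to reach, as a shift and turn from the pose commanded when the call began, along the tool's axes at that moment; what a row does not reach only later rows make up. A row lasts 1/10 s, in which the tool goes at most 50 mm and 8.59 degrees, less where a joint would pass 70% of its speed; a pose out of reach is approached as far as the arm can. A call with a gripper value outside its range is refused whole. The fingers move at their own pace and stop on an object; the grip force is fixed at half the most. Time passes only in rows, so rows that repeat a pose let the fingers close, or fill a call up. It gives the time, the measured TCP pose, the force, the opening and the grip force at its end, in the units of the state.
- read_state(): the state, without advancing time (a new reading comes with each control period).
- read_camera(name): name is "side" or "top"; returns a dict with "image" (384x512x3 uint8, blue, green, red), "depth" (384x512 float32, mm along the optical axis (not along the pixel's ray), 0 where there is no reading), "fx", "fy", "cx", "cy" (pixels), "rvec" (rotation vector, rad) and "tvec" (3), from world to camera coordinates, as OpenCV has them. Camera axes: x right, y down, z forward; pixel columns grow to the right and rows downward; lengths in mm; the calibration is good to about 2 mm. A picture is of the moment at which its call begins.
- finish_job(): hands the job in; it is judged then, once.
Trained networks look in a picture, given as the dict that the camera call returned (one of the last four; its "shot" number tells which), for a name from the list of things; names that differ only in an ending like _2 or _b are one class to them, and where a whole thing is asked for, a point or a joint stands for the part that bears it (a point fixed in the world has none). Each returns a list of dicts, best first, with "p" (0 to 1); they miss things now and then, are a little off and sometimes report something else, mostly with a low value. They report only what shows in the picture. A call takes as long as a camera call. They do not tell look-alikes from the thing itself.
- boxes_of(picture, target): "pixel" ([column, row] in pixels, amid what is visible of it).
The state is a dict: "time": time; "joints": joint angles; "joint_velocities": joint speeds; "joint_torque": joint torques, N m; "tool_pos": TCP position; "tcp_rot": TCP orientation; "ft_force": force on the tool from outside, world axes, zero at the start; "ft_torque": the same for the moment, N m; "grip_width": opening from 0.0 (shut) to 1.0 (fully open); "finger_force": force on a finger pad.
Only numpy, scipy, OpenCV 4.12 (cv2) and the standard library are available. Lean on these libraries where they do the work, as an engineer would, in place of code of your own. Each camera call takes 0.05 s, during which the arm holds its last target. There are 200 camera calls.

## Working session

There is one attempt and no reset: what is moved stays moved. The work goes in short steps, Python scripts to look and compute and a tool call to move; the robot and the scene stay as the last step left them, time stands still between calls to the robot, and variables do not carry over. Pictures are saved under pics/ and viewed, at most 10 in all, crops included, and the job is handed in when it is done.

Besides the shell and the picture viewer there is one more tool, called as name(argument=value, ...) on one line, values as JSON. send_rows: Moves the arm, as the interface text tells. Its arguments: {"type":"object","properties":{"commands":{"type":"array","items":{"type":"object","properties":{"tx":{"type":"number"},"ty":{"type":"number"},"tz":{"type":"number"},"wx":{"type":"number"},"wy":{"type":"number"},"wz":{"type":"number"},"hand":{"type":"number"}}}}},"required":["commands"]}

```bash
mkdir -p pics; ls; cat > h.py <<'E'
import numpy as np, cv2
from rig import *
def world(p,u,v,z=None):
    R=cv2.Rodrigues(np.array(p["rvec"],float))[0]; t=np.array(p["tvec"],float).ravel()
    u=np.asarray(u,float);v=np.asarray(v,float)
    ray=np.stack([(u-p["cx"])/p["fx"],(v-p["cy"])/p["fy"],np.ones_like(u)],-1)
    if z is None:
        d=p["depth"][np.round(v).astype(int),np.round(u).astype(int)]
        return (ray*d[...,None]-t)@R
    c=-R.T@t; r=ray@R
    return c+r*((z-c[2])/r[...,2])[...,None]
E
python3 - <<'E'
from h import *
for n in("top","side"):
    p=read_camera(n); cv2.imwrite(f"pics/{n}0.png",cv2.resize(p["image"],(768,576),interpolation=cv2.INTER_CUBIC))
    for t in("home_switch","home_switch_roller","crank_grip","turntable"):
        for b in boxes_of(p,t)[:4]:
            print(n,t,round(b["p"],2),np.round(b["pixel"]),np.round(world(p,*b["pixel"])))
print(read_state(),pinch_z)
E
```

```text
pics
top home_switch 0.86 [117. 210.] [456. 663.  92.]
top home_switch 0.73 [354. 184.] [ 544. -259.  108.]
top home_switch 0.63 [218. 179.] [572. 271. 109.]
top home_switch_roller 0.65 [109. 227.] [391. 691.  95.]
top home_switch_roller 0.44 [217. 182.] [562. 275.  90.]
top crank_grip 0.94 [281. 178.] [582.  22.  68.]
top crank_grip 0.77 [233. 254.] [281. 215.  62.]
top crank_grip 0.65 [348. 260.] [ 254. -228.   65.]
top turntable 0.69 [349. 260.] [ 251. -233.   58.]
top turntable 0.58 [280. 180.] [575.  26.  61.]
top turntable 0.58 [236. 253.] [288. 205.  64.]
side home_switch 0.91 [251.  95.] [470. 653.  72.]
side home_switch 0.77 [287. 165.] [604. 248.  72.]
side home_switch 0.2 [274. 284.] [ 541. -250.  104.]
side home_switch_roller 0.71 [210. 355.] [ 362. -412.   -0.]
side home_switch_roller 0.69 [308. 370.] [ 629. -454.    3.]
side home_switch_roller 0.56 [272. 155.] [548. 257. 112.]
side crank_grip 0.94 [201. 174.] [301. 170. 105.]
side crank_grip 0.74 [174. 286.] [ 251. -232.   62.]
side crank_grip 0.69 [281. 219.] [569. -11.  90.]
side turntable 0.97 [279. 221.] [564. -12. 
[... 315 characters left out ...]
0.00082403, -0.00067309,  0.00085194, -0.00054648, -0.00050644,
       -0.00126694, -0.00109034]), 'joint_torque': array([-1.39230189e-03, -4.74570966e+01,  1.36103455e+00, -2.54267246e+01,
        1.14719581e-02,  1.97497655e-03,  1.97641413e-05]), 'tool_pos': array([ 235.57199247, -605.82868515,  303.93076815]), 'tcp_rot': array([[ 9.32026545e-01,  3.62390007e-01,  4.21798254e-05],
       [ 3.62390009e-01, -9.32026542e-01, -7.43239934e-05],
       [ 1.23784443e-05,  8.45574821e-05, -9.99999996e-01]]), 'ft_force': array([0.33452278, 0.01916893, 1.04960058]), 'ft_torque': array([-0.0193943 ,  0.04141189, -0.02054396]), 'finger_force': 0.0, 'grip_width': 1.0004703779135924} 53.900000000000006
```

View pics/top0.png

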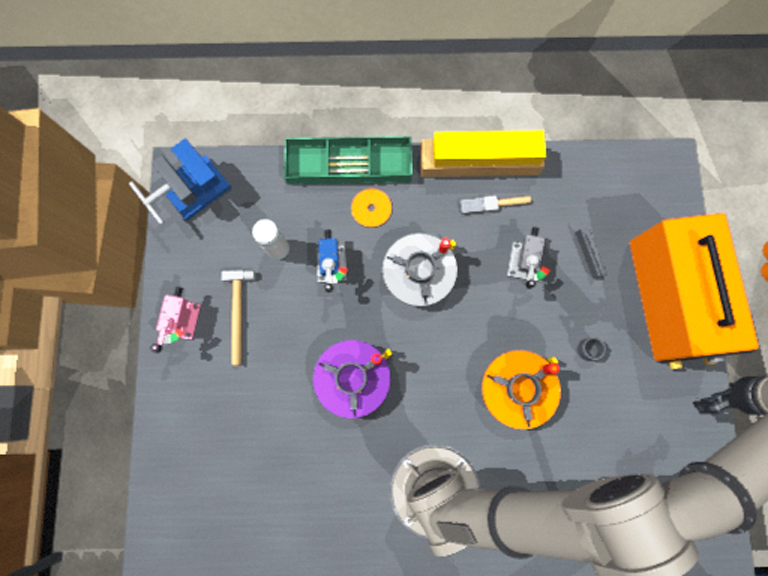

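View pics/side0.png

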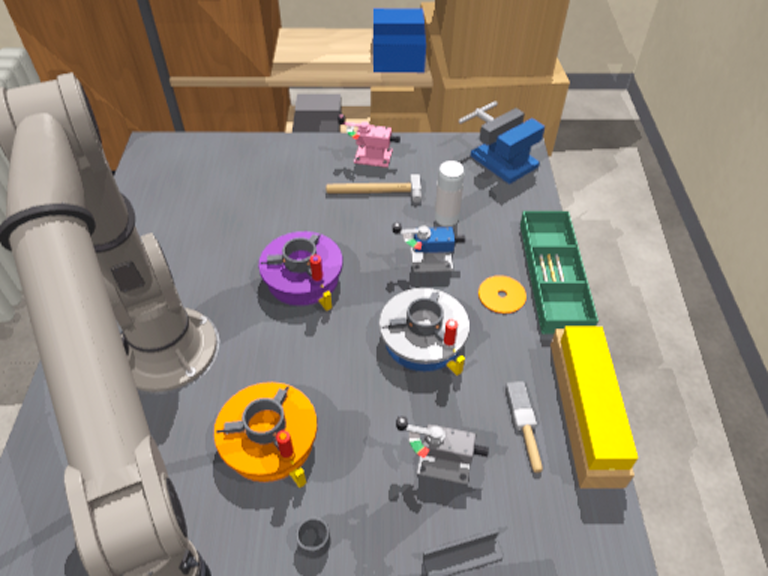

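The top view shows the blue switch at about (330,262), in 768-wide pixels. Its roller points towards the robot and its scale is on the right (−y). The white and blue turntable is at (420,268), with the red grip at (446,244) and the yellow pointer at (455,243). The grey switch at (530,258) is clear of both. I'll measure these precisely next.

```bash
python3 - <<'E'
from h import *
V,U=np.mgrid[0:384,0:512]
out={}
for n in("top","side"):
    p=read_camera(n); W=world(p,U,V); ok=p["depth"]>0
    hsv=cv2.cvtColor(p["image"],cv2.COLOR_BGR2HSV); H,S,Vv=[hsv[...,i].astype(int) for i in range(3)]
    X,Y,Z=W[...,0],W[...,1],W[...,2]
    near=lambda cx,cy,r: ok&(np.hypot(X-cx,Y-cy)<r)
    def rep(l,m):
        q=W[m]
        if len(q): print(n,l,len(q),"mean",q.mean(0).round(1),"min",q.min(0).round(),"max",q.max(0).round())
    T=near(575,-30,160)
    pl=T&(Z>54)&(Z<68)&(S<60)&(Vv>120)
    q=W[pl][:,:2].astype(np.float32); rep("plate",pl)
    c,r=cv2.minEnclosingCircle(q); print(" circle",c,r)
    red=T&((H<8)|(H>172))&(S>150)&(Vv>60); rep("grip",red); rep("griptop",red&(Z>133))
    rep("pointer",T&(H>20)&(H<35)&(S>150)&(Z>20)&(Z<70))
    B=near(560,270,130)
    rep("blue",B&(H>100)&(H<125)&(S>120)&(Z>85))
    rep("blueTop",B&(H>100)&(H<125)&(S>120)&(Z>97))
    rep("roller",B&(Vv<70)&(Z>110)&(X<560))
    rep("hi",B&(Z>110))
    rep("green",B&(H>45)&(H<85)&(S>120)&(Z>70))
    rep("redsc",B&((H<8)|(H>172))&(S>120)&(Z>70))
    x=p["image"]
    if n=="top": c1=x[135:215,190:330]
    else: c2=x[130:260,245:335]
cv2.imwrite("pics/c.png",np.hstack([cv2.resize(c1,(490,280),interpolation=cv2.INTER_CUBIC),cv2.resize(c2,(194,280),interpolation=cv2.INTER_CUBIC)]))
E
```

```text
top plate 1496 mean [573.7  28.   61.7] min [479. -72.  54.] max [675. 122.  68.]
 circle (577.1651000976562, 26.77350616455078) 99.70225524902344
top grip 42 mean [622.9 -33.4 122.4] min [614. -46.  -3.] max [680. -24. 142.]
top griptop 23 mean [623.9 -35.4 138.9] min [614. -44. 135.] max [638. -25. 142.]
top pointer 14 mean [648.1 -66.2  47.7] min [642. -72.  28.] max [656. -62.  62.]
top blue 195 mean [619.3 269.7  92.1] min [562. 244.  86.] max [658. 293.  99.]
top blueTop 8 mean [609.6 271.   97.9] min [569. 244.  97.] max [634. 291.  99.]
top roller 8 mean [511.7 264.3 124.9] min [509. 256. 119.] max [515. 272. 130.]
top hi 50 mean [541.9 266.  120.1] min [509. 256. 110.] max [593. 278. 133.]
top green 24 mean [554.9 241.4  93.5] min [542. 228.  83.] max [565. 253. 100.]
top redsc 15 mean [569.6 228.5  95.2] min [561. 220.  90.] max [577. 237. 101.]
side plate 1512 mean [573.6  18.5  61.5] min [480. -74.  54.] max [677. 128.  68.]
 circle (578.1716918945312, 27.100799560546875) 102.8615493774414
side grip 85 mean [624.5 -45.9 114.9] min [615. -52.  82.] max [636. -35. 141.]
side griptop 17 mean [624.7 -44.7 138.1] min [616. -52. 136.] max [634. -37. 141.]
side pointer 43 mean [650.  -69.5  43.9] min [643. -76.  25.] max [658. -61.  61.]
side blue 189 mean [623.  263.9  91.4] min [566. 239.  85.] max [659. 295.  98.]
side blueTop 2 mean [637.4 273.2  97.7] min [624. 266.  97.] max [650. 280.  98.]
side roller 15 mean [518.8 256.3 120.7] min [512. 252. 113.] max [526. 260. 129.]
side hi 60 mean [540.  262.3 118.7] min [512. 252. 110.] max [595. 278. 131.]
side green 14 mean [555.9 244.2  93.5] min [548. 231.  72.] max [564. 276. 100.]
side redsc 14 mean [571.5 231.3  93.6] min [565. 223.  90.] max [577. 243.  98.]
```

View pics/c.png

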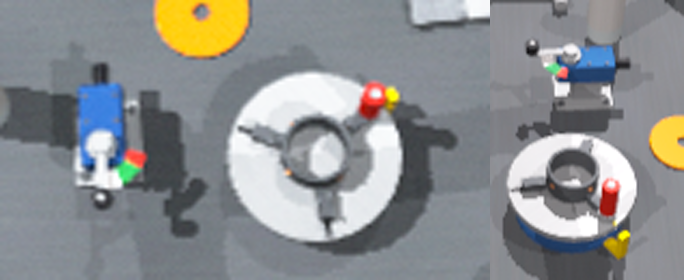

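```bash
python3 - <<'E'
from h import *
V,U=np.mgrid[0:384,0:512]
p=read_camera("top"); W=world(p,U,V); W=W[(p["depth"]>0)]
W=W[(W[:,2]>150)&(W[:,2]<420)&(W[:,0]>250)&(W[:,0]<900)]
for y in range(-900,600,50):
    q=W[(W[:,1]>=y)&(W[:,1]<y+50)]
    if len(q)>3: print(y,len(q),q.min(0).round(),q.max(0).round())
R=read_state()["tcp_rot"]
pts=[np.array([235.6,-605.8]),[330,-450],[450,-250],[518,-50]]
for a in pts[1:]:
    d=np.array([*(a-pts[0]),0]); print(a,(R.T@d).round())
E
```

```text
-800 10 [ 342. -753.  194.] [ 399. -750.  200.]
-750 947 [ 333. -750.  187.] [ 676. -700.  208.]
-700 1270 [ 314. -700.  151.] [ 673. -650.  248.]
-650 1419 [ 253. -650.  150.] [ 670. -600.  405.]
-600 1266 [ 250. -600.  150.] [ 663. -563.  419.]
350 35 [633. 388. 151.] [677. 400. 178.]
400 197 [623. 400. 151.] [684. 449. 178.]
[330, -450] [ 144. -111.   -0.]
[450, -250] [ 329. -254.   -0.]
[518, -50] [ 465. -416.   -0.]
```

send_rows(commands=[{"tx":0.021,"ty":-0.04,"tz":-0.01,"wz":-0.06,"hand":0},{"tx":0.051,"ty":-0.077,"tz":-0.02,"wz":-0.18,"hand":0},{"tx":0.101,"ty":-0.095,"tz":-0.02,"wz":-0.3,"hand":0},{"tx":0.151,"ty":-0.113,"tz":-0.02,"wz":-0.42,"hand":0},{"tx":0.201,"ty":-0.131,"tz":-0.02,"wz":-0.54,"hand":0}])

```text
validation failed for argument at $.co...
```

send_rows(commands=[{"tx":0.021,"ty":-0.04,"tz":-0.01,"wx":0,"wy":0,"wz":-0.06,"hand":0},{"tx":0.051,"ty":-0.077,"tz":-0.02,"wx":0,"wy":0,"wz":-0.18,"hand":0},{"tx":0.101,"ty":-0.095,"tz":-0.02,"wx":0,"wy":0,"wz":-0.3,"hand":0},{"tx":0.151,"ty":-0.113,"tz":-0.02,"wx":0,"wy":0,"wz":-0.42,"hand":0},{"tx":0.201,"ty":-0.131,"tz":-0.02,"wx":0,"wy":0,"wz":-0.54,"hand":0}])

```text
time: 1.15
tool_pos: [369.3, -415.7, 324.6]
tcp_rot: [[0.61, 0.793, 0.001], [0.793, -0.61, -0.001], [-0.0, 0.002, -1.0]]
ft_force: [1.0, -0.7, 0.0]
grip_width: 0.145
finger_force: 0.0
```

send_rows(commands=[{"tx":0.048,"ty":-0.003,"tz":0,"wx":0,"wy":0,"wz":-0.132,"hand":0},{"tx":0.096,"ty":-0.006,"tz":0,"wx":0,"wy":0,"wz":-0.264,"hand":0},{"tx":0.144,"ty":-0.009,"tz":0,"wx":0,"wy":0,"wz":-0.396,"hand":0},{"tx":0.192,"ty":-0.012,"tz":0,"wx":0,"wy":0,"wz":-0.528,"hand":0},{"tx":0.24,"ty":-0.016,"tz":0,"wx":0,"wy":0,"wz":-0.66,"hand":0}])

```text
time: 1.65
tool_pos: [503.7, -216.1, 324.3]
tcp_rot: [[-0.005, 1.0, 0.001], [1.0, 0.005, -0.001], [-0.001, 0.001, -1.0]]
ft_force: [0.7, -0.6, 0.3]
grip_width: 0.001
finger_force: 0.0
```

send_rows(commands=[{"tx":0.048,"ty":0.002,"tz":0,"wx":0,"wy":0,"wz":0,"hand":0},{"tx":0.096,"ty":0.004,"tz":0,"wx":0,"wy":0,"wz":0,"hand":0},{"tx":0.144,"ty":0.006,"tz":0,"wx":0,"wy":0,"wz":0,"hand":0},{"tx":0.192,"ty":0.007,"tz":0,"wx":0,"wy":0,"wz":0,"hand":0},{"tx":0.24,"ty":0.008,"tz":0,"wx":0,"wy":0,"wz":0,"hand":0}])

```text
time: 2.15
tool_pos: [510.6, 24.1, 324.3]
tcp_rot: [[0.0, 1.0, 0.001], [1.0, -0.0, -0.001], [-0.001, 0.001, -1.0]]
ft_force: [1.2, -0.5, 0.1]
grip_width: -0.0
finger_force: 0.0
```

send_rows(commands=[{"tx":0.048,"ty":0,"tz":0,"wx":0,"wy":0,"wz":0,"hand":0},{"tx":0.096,"ty":0,"tz":0,"wx":0,"wy":0,"wz":0,"hand":0},{"tx":0.144,"ty":0,"tz":0,"wx":0,"wy":0,"wz":0,"hand":0},{"tx":0.192,"ty":0,"tz":0,"wx":0,"wy":0,"wz":0,"hand":0},{"tx":0.24,"ty":0,"tz":0,"wx":0,"wy":0,"wz":0,"hand":0}])

```text
time: 2.65
tool_pos: [510.7, 264.0, 324.2]
tcp_rot: [[0.001, 1.0, 0.001], [1.0, -0.001, -0.0], [-0.0, 0.001, -1.0]]
ft_force: [0.5, -0.8, -1.3]
grip_width: 0.005
finger_force: 0.0
```

send_rows(commands=[{"tx":0.045,"ty":0,"tz":0,"wx":0,"wy":0,"wz":0,"hand":0},{"tx":0.045,"ty":0,"tz":0.04,"wx":0,"wy":0,"wz":0,"hand":0},{"tx":0.045,"ty":0,"tz":0.08,"wx":0,"wy":0,"wz":0,"hand":0},{"tx":0.045,"ty":0,"tz":0.11,"wx":0,"wy":0,"wz":0,"hand":0},{"tx":0.045,"ty":0,"tz":0.11,"wx":0,"wy":0,"wz":0,"hand":0}])

```text
time: 3.15
tool_pos: [508.7, 305.3, 209.4]
tcp_rot: [[-0.0, 1.0, -0.008], [1.0, 0.0, -0.005], [-0.005, -0.008, -1.0]]
ft_force: [-0.6, 0.6, 0.1]
grip_width: 0.0
finger_force: 0.0
```

send_rows(commands=[{"tx":0,"ty":0.004,"tz":0.01,"wx":0,"wy":0,"wz":0,"hand":0},{"tx":0,"ty":0.006,"tz":0.02,"wx":0,"wy":0,"wz":0,"hand":0},{"tx":0,"ty":0.006,"tz":0.026,"wx":0,"wy":0,"wz":0,"hand":0},{"tx":0,"ty":0.006,"tz":0.026,"wx":0,"wy":0,"wz":0,"hand":0},{"tx":0,"ty":0.006,"tz":0.026,"wx":0,"wy":0,"wz":0,"hand":0}])

```text
time: 3.65
tool_pos: [517.0, 307.5, 188.4]
tcp_rot: [[0.0, 1.0, 0.001], [1.0, -0.0, 0.0], [0.0, 0.001, -1.0]]
ft_force: [0.0, -0.4, 0.5]
grip_width: 0.003
finger_force: 0.0
```

```bash
python3 - <<'E'
from h import *
print(read_state()["tool_pos"].round(1))
a=read_camera("top")["image"][130:220,180:300]; b=read_camera("side")["image"][100:220,220:340]
cv2.imwrite("pics/d.png",np.hstack([cv2.resize(a,(480,360),interpolation=cv2.INTER_CUBIC),cv2.resize(b,(320,360)[:2],interpolation=cv2.INTER_CUBIC)]))
E
```

```text
[517.  307.5 188.4]
```

View pics/d.png

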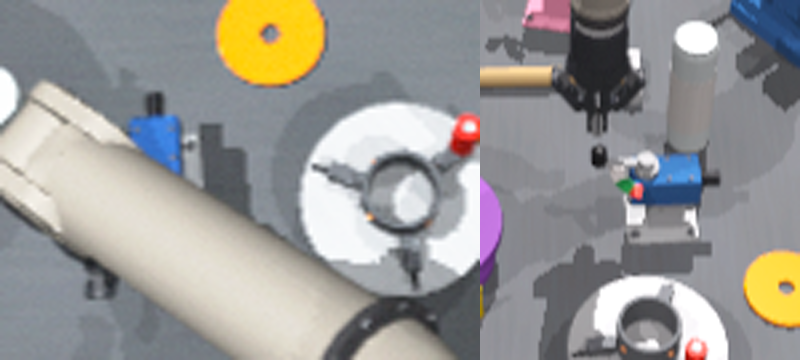

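The side view shows the closed fingers at (598,110), behind the black roller at (600,155) and lined up with it. I'll push towards −y now.

send_rows(commands=[{"tx":-0.01,"ty":0,"tz":0.004,"wx":0,"wy":0,"wz":0,"hand":0},{"tx":-0.018,"ty":0.001,"tz":0.004,"wx":0,"wy":0,"wz":0,"hand":0},{"tx":-0.026,"ty":0.002,"tz":0.004,"wx":0,"wy":0,"wz":0,"hand":0},{"tx":-0.034,"ty":0.003,"tz":0.004,"wx":0,"wy":0,"wz":0,"hand":0},{"tx":-0.04,"ty":0.004,"tz":0.004,"wx":0,"wy":0,"wz":0,"hand":0}])

```text
time: 4.25
tool_pos: [520.5, 266.8, 183.8]
tcp_rot: [[0.0, 1.0, -0.001], [1.0, -0.0, 0.0], [0.0, -0.001, -1.0]]
ft_force: [-1.3, 1.5, -1.6]
grip_width: 0.001
finger_force: 1.2
```

send_rows(commands=[{"tx":-0.006,"ty":0.003,"tz":0,"wx":0,"wy":0,"wz":0,"hand":0},{"tx":-0.012,"ty":0.007,"tz":0,"wx":0,"wy":0,"wz":0,"hand":0},{"tx":-0.018,"ty":0.011,"tz":0,"wx":0,"wy":0,"wz":0,"hand":0},{"tx":-0.021,"ty":0.013,"tz":0,"wx":0,"wy":0,"wz":0,"hand":0},{"tx":-0.021,"ty":0.013,"tz":0,"wx":0,"wy":0,"wz":0,"hand":0}])

```text
time: 4.75
tool_pos: [534.2, 246.0, 183.9]
tcp_rot: [[0.001, 1.0, 0.0], [1.0, -0.001, 0.0], [0.0, 0.0, -1.0]]
ft_force: [-1.8, 3.3, -0.9]
grip_width: -0.002
finger_force: 1.6
```

```bash
python3 - <<'E'
from h import *
s=read_state();print(s["tool_pos"].round(1),s["ft_force"].round(1))
p=read_camera("side");b=p["image"][125:205,230:330]
for t in boxes_of(p,"home_switch_roller")[:5]: print(t["p"],np.round(t["pixel"]),world(p,*t["pixel"],z=117).round())
cv2.imwrite("pics/e.png",cv2.resize(b,(600,480),interpolation=cv2.INTER_CUBIC))
E
```

```text
[534.2 246.  183.9] [-1.8  3.3 -0.9]
0.63 [280. 284.] [ 556. -258.  117.]
0.53 [272. 160.] [548. 225. 117.]
0.48 [281. 214.] [569. -13. 117.]
```

View pics/e.png

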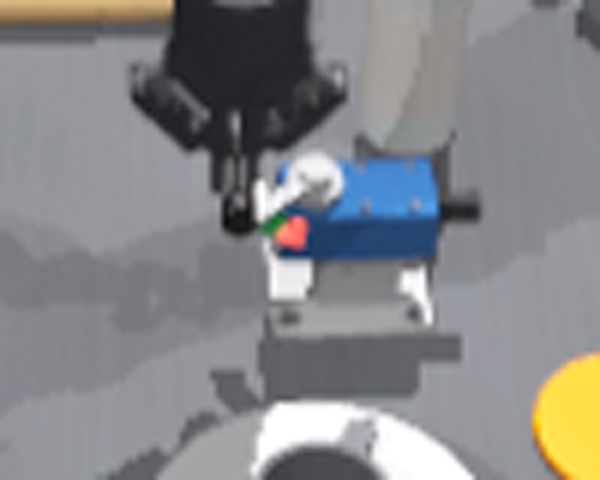

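The roller at (240,213) in this crop has swung towards the camera, with the arm angled out over the scale. The force of about 3.7 N and the geometry both put the lever near 0.7 rad. I'll hold briefly, then back out.

send_rows(commands=[{"tx":-0.001,"ty":0,"tz":0,"wx":0,"wy":0,"wz":0,"hand":0},{"tx":-0.001,"ty":0,"tz":0,"wx":0,"wy":0,"wz":0,"hand":0},{"tx":0.006,"ty":-0.004,"tz":0,"wx":0,"wy":0,"wz":0,"hand":0},{"tx":0.014,"ty":-0.009,"tz":0,"wx":0,"wy":0,"wz":0,"hand":0},{"tx":0.022,"ty":-0.013,"tz":0,"wx":0,"wy":0,"wz":0,"hand":0}])

```text
time: 5.35
tool_pos: [521.5, 269.2, 184.5]
tcp_rot: [[-0.0, 1.0, 0.003], [1.0, 0.0, 0.0], [0.0, 0.003, -1.0]]
ft_force: [2.4, 3.3, 0.5]
grip_width: -0.001
finger_force: 1.2
```

send_rows(commands=[{"tx":0.012,"ty":-0.002,"tz":0,"wx":0,"wy":0,"wz":0,"hand":0},{"tx":0.024,"ty":-0.003,"tz":0,"wx":0,"wy":0,"wz":0,"hand":0},{"tx":0.04,"ty":-0.003,"tz":0,"wx":0,"wy":0,"wz":0,"hand":0},{"tx":0.04,"ty":-0.003,"tz":-0.04,"wx":0,"wy":0,"wz":0,"hand":0},{"tx":0.04,"ty":-0.003,"tz":-0.08,"wx":0,"wy":0,"wz":0,"hand":0}])

```text
time: 5.85
tool_pos: [516.6, 308.8, 263.1]
tcp_rot: [[-0.002, 1.0, -0.004], [1.0, 0.002, -0.003], [-0.003, -0.004, -1.0]]
ft_force: [1.0, 0.3, 1.0]
grip_width: 0.0
finger_force: 0.0
```

```bash
python3 - <<'E'
from h import *
s=read_state();print(s["tool_pos"].round(1),s["ft_force"].round(1))
p=read_camera("side");V,U=np.mgrid[0:384,0:512];W=world(p,U,V);X,Y,Z=W[...,0],W[...,1],W[...,2]
m=(p["image"].max(-1)<70)&(Z>108)&(Z<130)&(X>490)&(X<560)&(Y>200)&(Y<290);print(m.sum(),W[m].mean(0).round(1))
E
```

```text
[516.6 308.8 263.1] [1.  0.3 1. ]
20 [517.6 258.1 123. ]
```

send_rows(commands=[{"tx":-0.03,"ty":0.01,"tz":-0.01,"wx":0,"wy":0,"wz":0,"hand":0.3},{"tx":-0.075,"ty":0.024,"tz":-0.01,"wx":0,"wy":0,"wz":0,"hand":0.8},{"tx":-0.12,"ty":0.038,"tz":-0.01,"wx":0,"wy":0,"wz":0,"hand":0.8},{"tx":-0.165,"ty":0.052,"tz":-0.01,"wx":0,"wy":0,"wz":0,"hand":0.8},{"tx":-0.21,"ty":0.066,"tz":-0.01,"wx":0,"wy":0,"wz":0,"hand":0.8}])

```text
time: 6.4
tool_pos: [584.0, 96.8, 273.6]
tcp_rot: [[-0.0, 1.0, -0.001], [1.0, 0.0, -0.001], [-0.001, -0.001, -1.0]]
ft_force: [0.8, 1.0, 0.5]
grip_width: 0.8
finger_force: 0.0
```

send_rows(commands=[{"tx":-0.045,"ty":0.014,"tz":0,"wx":0,"wy":0,"wz":0,"hand":0.8},{"tx":-0.09,"ty":0.028,"tz":0,"wx":0,"wy":0,"wz":0,"hand":0.8},{"tx":-0.12,"ty":0.038,"tz":0,"wx":0,"wy":0,"wz":0,"hand":0.8},{"tx":-0.135,"ty":0.043,"tz":0,"wx":0,"wy":0,"wz":0,"hand":0.8},{"tx":-0.135,"ty":0.043,"tz":0,"wx":0,"wy":0,"wz":0,"hand":0.8}])

```text
time: 6.9
tool_pos: [627.1, -38.8, 273.2]
tcp_rot: [[0.004, 1.0, -0.001], [1.0, -0.004, -0.001], [-0.001, -0.001, -1.0]]
ft_force: [-0.2, -0.3, 0.7]
grip_width: 0.801
finger_force: 0.0
```

send_rows(commands=[{"tx":0,"ty":0,"tz":0,"wx":0,"wy":0,"wz":0,"hand":0.8},{"tx":0,"ty":0,"tz":0,"wx":0,"wy":0,"wz":0,"hand":0.8},{"tx":0,"ty":0,"tz":0,"wx":0,"wy":0,"wz":0,"hand":0.8},{"tx":0,"ty":0,"tz":0,"wx":0,"wy":0,"wz":0,"hand":0.8},{"tx":0,"ty":0,"tz":0,"wx":0,"wy":0,"wz":0,"hand":0.8}])

```text
time: 7.4
tool_pos: [626.7, -35.9, 274.1]
tcp_rot: [[-0.001, 1.0, 0.0], [1.0, 0.001, -0.0], [-0.0, 0.0, -1.0]]
ft_force: [-0.6, -0.1, -1.2]
grip_width: 0.8
finger_force: 0.0
```

Aligned with the grip. I'll descend about 104 mm and close.

send_rows(commands=[{"tx":0,"ty":0,"tz":0.035,"wx":0,"wy":0,"wz":0,"hand":0.8},{"tx":0,"ty":0,"tz":0.07,"wx":0,"wy":0,"wz":0,"hand":0.8},{"tx":0,"ty":0,"tz":0.095,"wx":0,"wy":0,"wz":0,"hand":0.8},{"tx":0,"ty":0,"tz":0.104,"wx":0,"wy":0,"wz":0,"hand":0.8},{"tx":0,"ty":0,"tz":0.104,"wx":0,"wy":0,"wz":0,"hand":0.8}])

```text
time: 7.9
tool_pos: [626.1, -36.6, 168.8]
tcp_rot: [[-0.0, 1.0, -0.002], [1.0, 0.0, 0.0], [0.0, -0.002, -1.0]]
ft_force: [0.2, 1.1, -0.5]
grip_width: 0.799
finger_force: 0.0
```

```bash
python3 - <<'E'
from h import *
s=read_state();print(s["tool_pos"].round(1),s["ft_force"].round(1))
b=read_camera("side")["image"][155:255,230:355]
cv2.imwrite("pics/f.png",cv2.resize(b,(625,500),interpolation=cv2.INTER_CUBIC))
E
```

```text
[626.1 -36.6 168.8] [ 0.2  1.1 -0.5]
```

View pics/f.png

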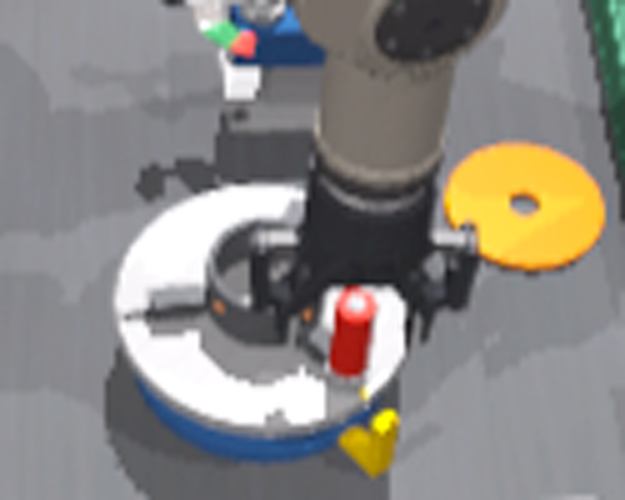

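The red grip at (355,330) in this crop looks centred between the fingers (285 and 430). It may sit nearer the camera than the gripper, so I'll check its y position by pixel.

```bash
python3 - <<'E'
from h import *
p=read_camera("side")
print(world(p,301.2,215.0,z=140).round(1), "bottom front",world(p,230+347/5,155+372/5,z=80).round(1))
R=cv2.Rodrigues(np.array(p["rvec"]))[0];print("cam",(-R.T@np.array(p["tvec"]).ravel()).round())
for z in(78,118,140):
    q=cv2.projectPoints(np.array([[626,-36.6,z]],float),p["rvec"],p["tvec"],np.array([[p["fx"],0,p["cx"]],[0,p["fy"],p["cy"]],[0,0,1.]]),None)[0].ravel();print(z,q.round(1),"crop",((q-[230,155])*5).round())
E
```

```text
[628.9 -32.8 140. ] bottom front [627.3 -44.7  80. ]
cam [ 481. -843. 1212.]
78 [298.8 227.7] crop [344. 363.]
118 [299.8 220.2] crop [349. 326.]
140 [300.3 216. ] crop [352. 305.]
```

The projected grip matches the picture, so the estimate (626,−36.6) holds. I'll close on it.

send_rows(commands=[{"tx":0,"ty":0,"tz":0,"wx":0,"wy":0,"wz":0,"hand":0.4},{"tx":0,"ty":0,"tz":0,"wx":0,"wy":0,"wz":0,"hand":0.2},{"tx":0,"ty":0,"tz":0,"wx":0,"wy":0,"wz":0,"hand":0.2},{"tx":0,"ty":0,"tz":0,"wx":0,"wy":0,"wz":0,"hand":0.2},{"tx":0,"ty":0,"tz":0,"wx":0,"wy":0,"wz":0,"hand":0.2}])

```text
time: 8.5
tool_pos: [627.0, -36.5, 171.1]
tcp_rot: [[-0.0, 1.0, 0.001], [1.0, 0.0, -0.0], [-0.0, 0.001, -1.0]]
ft_force: [-1.8, 0.2, 6.0]
grip_width: 0.292
finger_force: 58.7
```

```bash
python3 - <<'E'
from h import *
s=read_state();print(s["tool_pos"].round(1),s["ft_force"].round(1),s["grip_width"],s["finger_force"])
C=np.array([577.5,27.]);g=s["tool_pos"][:2];r=g-C;print(np.hypot(*r),np.degrees(np.arctan2(r[1],r[0])))
a0=np.radians(-52.6);P=lambda d:80*np.array([np.cos(a0+np.radians(d)),np.sin(a0+np.radians(d))])
for k in range(8):
    print(k,[tuple((1e-3*(P(45*k+9*i)-P(45*k))[::-1]).round(4).tolist()) for i in range(1,6)])
E
```

```text
[627.  -36.5 171.1] [-1.8  0.2  6. ] 0.2921030605468674 58.672192096710205
80.54208076427885 -52.06941920943212
0 [(0.0084, 0.0093), (0.0181, 0.0173), (0.029, 0.0236), (0.0407, 0.0281), (0.053, 0.0307)]
1 [(0.0125, 0.0007), (0.025, -0.0006), (0.0372, -0.0038), (0.0486, -0.0089), (0.0592, -0.0157)]
2 [(0.0093, -0.0084), (0.0173, -0.0181), (0.0236, -0.029), (0.0281, -0.0407), (0.0307, -0.053)]
3 [(0.0007, -0.0125), (-0.0006, -0.025), (-0.0038, -0.0372), (-0.0089, -0.0486), (-0.0157, -0.0592)]
4 [(-0.0084, -0.0093), (-0.0181, -0.0173), (-0.029, -0.0236), (-0.0407, -0.0281), (-0.053, -0.0307)]
5 [(-0.0125, -0.0007), (-0.025, 0.0006), (-0.0372, 0.0038), (-0.0486, 0.0089), (-0.0592, 0.0157)]
6 [(-0.0093, 0.0084), (-0.0173, 0.0181), (-0.0236, 0.029), (-0.0281, 0.0407), (-0.0307, 0.053)]
7 [(-0.0007, 0.0125), (0.0006, 0.025), (0.0038, 0.0372), (0.0089, 0.0486), (0.0157, 0.0592)]
```

The grip is held: opening about 25 mm, radius 80.5 mm. I'll start round the circle.

send_rows(commands=[{"tx":0.0084,"ty":0.0093,"tz":0,"wx":0,"wy":0,"wz":0,"hand":0.2},{"tx":0.0181,"ty":0.0173,"tz":0,"wx":0,"wy":0,"wz":0,"hand":0.2},{"tx":0.029,"ty":0.0236,"tz":0,"wx":0,"wy":0,"wz":0,"hand":0.2},{"tx":0.0407,"ty":0.0281,"tz":0,"wx":0,"wy":0,"wz":0,"hand":0.2},{"tx":0.053,"ty":0.0307,"tz":0,"wx":0,"wy":0,"wz":0,"hand":0.2}])

```text
time: 9.0
tool_pos: [656.7, 15.9, 171.1]
tcp_rot: [[0.001, 1.0, -0.003], [1.0, -0.001, -0.002], [-0.002, -0.003, -1.0]]
ft_force: [-8.0, -2.3, 9.8]
grip_width: 0.289
finger_force: 59.4
```

send_rows(commands=[{"tx":0.0125,"ty":0.0007,"tz":0,"wx":0,"wy":0,"wz":0,"hand":0.2},{"tx":0.025,"ty":-0.0006,"tz":0,"wx":0,"wy":0,"wz":0,"hand":0.2},{"tx":0.0372,"ty":-0.0038,"tz":0,"wx":0,"wy":0,"wz":0,"hand":0.2},{"tx":0.0486,"ty":-0.0089,"tz":0,"wx":0,"wy":0,"wz":0,"hand":0.2},{"tx":0.0592,"ty":-0.0157,"tz":0,"wx":0,"wy":0,"wz":0,"hand":0.2}])

```text
time: 9.5
tool_pos: [641.9, 73.0, 171.1]
tcp_rot: [[0.002, 1.0, 0.0], [1.0, -0.002, -0.005], [-0.005, 0.0, -1.0]]
ft_force: [-3.1, -5.5, 7.6]
grip_width: 0.291
finger_force: 59.3
```

send_rows(commands=[{"tx":0.0093,"ty":-0.0084,"tz":0,"wx":0,"wy":0,"wz":0,"hand":0.2},{"tx":0.0173,"ty":-0.0181,"tz":0,"wx":0,"wy":0,"wz":0,"hand":0.2},{"tx":0.0236,"ty":-0.029,"tz":0,"wx":0,"wy":0,"wz":0,"hand":0.2},{"tx":0.0281,"ty":-0.0407,"tz":0,"wx":0,"wy":0,"wz":0,"hand":0.2},{"tx":0.0307,"ty":-0.053,"tz":0,"wx":0,"wy":0,"wz":0,"hand":0.2}])

```text
time: 10.0
tool_pos: [589.9, 105.0, 171.1]
tcp_rot: [[0.001, 1.0, 0.004], [1.0, -0.001, -0.002], [-0.002, 0.004, -1.0]]
ft_force: [1.9, -5.5, 6.4]
grip_width: 0.289
finger_force: 59.3
```

Low forces and the grip stays on the circle. Continuing.

send_rows(commands=[{"tx":0.0007,"ty":-0.0125,"tz":0,"wx":0,"wy":0,"wz":0,"hand":0.2},{"tx":-0.0006,"ty":-0.025,"tz":0,"wx":0,"wy":0,"wz":0,"hand":0.2},{"tx":-0.0038,"ty":-0.0372,"tz":0,"wx":0,"wy":0,"wz":0,"hand":0.2},{"tx":-0.0089,"ty":-0.0486,"tz":0,"wx":0,"wy":0,"wz":0,"hand":0.2},{"tx":-0.0157,"ty":-0.0592,"tz":0,"wx":0,"wy":0,"wz":0,"hand":0.2}])

```text
time: 10.5
tool_pos: [530.5, 91.2, 171.1]
tcp_rot: [[-0.001, 1.0, 0.005], [1.0, 0.001, 0.002], [0.002, 0.005, -1.0]]
ft_force: [4.5, -0.9, 4.8]
grip_width: 0.286
finger_force: 59.3
```

send_rows(commands=[{"tx":-0.0084,"ty":-0.0093,"tz":0,"wx":0,"wy":0,"wz":0,"hand":0.2},{"tx":-0.0181,"ty":-0.0173,"tz":0,"wx":0,"wy":0,"wz":0,"hand":0.2},{"tx":-0.029,"ty":-0.0236,"tz":0,"wx":0,"wy":0,"wz":0,"hand":0.2},{"tx":-0.0407,"ty":-0.0281,"tz":0,"wx":0,"wy":0,"wz":0,"hand":0.2},{"tx":-0.053,"ty":-0.0307,"tz":0,"wx":0,"wy":0,"wz":0,"hand":0.2}])

```text
time: 11.0
tool_pos: [498.3, 40.2, 171.0]
tcp_rot: [[-0.002, 1.0, 0.001], [1.0, 0.002, 0.004], [0.004, 0.001, -1.0]]
ft_force: [-2.1, 2.5, 10.4]
grip_width: 0.288
finger_force: 59.8
```

send_rows(commands=[{"tx":-0.0125,"ty":-0.0007,"tz":0,"wx":0,"wy":0,"wz":0,"hand":0.2},{"tx":-0.025,"ty":0.0006,"tz":0,"wx":0,"wy":0,"wz":0,"hand":0.2},{"tx":-0.0372,"ty":0.0038,"tz":0,"wx":0,"wy":0,"wz":0,"hand":0.2},{"tx":-0.0486,"ty":0.0089,"tz":0,"wx":0,"wy":0,"wz":0,"hand":0.2},{"tx":-0.0592,"ty":0.0157,"tz":0,"wx":0,"wy":0,"wz":0,"hand":0.2}])

```text
time: 11.5
tool_pos: [512.6, -21.2, 171.0]
tcp_rot: [[-0.001, 1.0, -0.004], [1.0, 0.001, -0.0], [-0.0, -0.004, -1.0]]
ft_force: [-6.1, -0.2, 16.8]
grip_width: 0.291
finger_force: 60.4
```

send_rows(commands=[{"tx":-0.0093,"ty":0.0084,"tz":0,"wx":0,"wy":0,"wz":0,"hand":0.2},{"tx":-0.0173,"ty":0.0181,"tz":0,"wx":0,"wy":0,"wz":0,"hand":0.2},{"tx":-0.0236,"ty":0.029,"tz":0,"wx":0,"wy":0,"wz":0,"hand":0.2},{"tx":-0.0281,"ty":0.0407,"tz":0,"wx":0,"wy":0,"wz":0,"hand":0.2},{"tx":-0.0307,"ty":0.053,"tz":0,"wx":0,"wy":0,"wz":0,"hand":0.2}])

```text
time: 12.0
tool_pos: [567.0, -53.4, 171.0]
tcp_rot: [[0.001, 1.0, -0.002], [1.0, -0.001, -0.002], [-0.002, -0.002, -1.0]]
ft_force: [-4.0, -2.8, 11.4]
grip_width: 0.288
finger_force: 60.1
```

send_rows(commands=[{"tx":-0.0007,"ty":0.0125,"tz":0,"wx":0,"wy":0,"wz":0,"hand":0.2},{"tx":0.0006,"ty":0.025,"tz":0,"wx":0,"wy":0,"wz":0,"hand":0.2},{"tx":0.0038,"ty":0.0372,"tz":0,"wx":0,"wy":0,"wz":0,"hand":0.2},{"tx":0.0089,"ty":0.0486,"tz":0,"wx":0,"wy":0,"wz":0,"hand":0.2},{"tx":0.0157,"ty":0.0592,"tz":0,"wx":0,"wy":0,"wz":0,"hand":0.2}])

```text
time: 12.5
tool_pos: [626.7, -36.8, 171.1]
tcp_rot: [[0.001, 1.0, -0.001], [1.0, -0.001, -0.0], [-0.0, -0.001, -1.0]]
ft_force: [-3.4, -1.7, 11.5]
grip_width: 0.287
finger_force: 59.8
```

send_rows(commands=[{"tx":0,"ty":0,"tz":0,"wx":0,"wy":0,"wz":0,"hand":0.2},{"tx":0,"ty":0,"tz":0,"wx":0,"wy":0,"wz":0,"hand":0.2},{"tx":0,"ty":0,"tz":0,"wx":0,"wy":0,"wz":0,"hand":0.2},{"tx":0,"ty":0,"tz":0,"wx":0,"wy":0,"wz":0,"hand":0.2},{"tx":0,"ty":0,"tz":0,"wx":0,"wy":0,"wz":0,"hand":0.2}])

```text
time: 13.0
tool_pos: [627.7, -35.8, 171.1]
tcp_rot: [[-0.0, 1.0, 0.004], [1.0, 0.0, 0.001], [0.001, 0.004, -1.0]]
ft_force: [3.7, -0.2, 6.5]
grip_width: 0.29
finger_force: 60.7
```

Back at the start position. I'll open and lift.

send_rows(commands=[{"tx":0,"ty":0,"tz":0,"wx":0,"wy":0,"wz":0,"hand":0.5},{"tx":0,"ty":0,"tz":0,"wx":0,"wy":0,"wz":0,"hand":0.8},{"tx":0,"ty":0,"tz":0,"wx":0,"wy":0,"wz":0,"hand":0.8},{"tx":0,"ty":0,"tz":0,"wx":0,"wy":0,"wz":0,"hand":0.8},{"tx":0,"ty":0,"tz":-0.02,"wx":0,"wy":0,"wz":0,"hand":0.8}])

```text
time: 13.5
tool_pos: [624.4, -36.9, 186.9]
tcp_rot: [[-0.0, 1.0, -0.007], [1.0, 0.0, 0.0], [0.0, -0.007, -1.0]]
ft_force: [-0.1, -0.2, 0.2]
grip_width: 0.801
finger_force: 0.0
```

send_rows(commands=[{"tx":0,"ty":0,"tz":-0.03,"wx":0,"wy":0,"wz":0,"hand":0.8},{"tx":0,"ty":0,"tz":-0.07,"wx":0,"wy":0,"wz":0,"hand":0.8},{"tx":0,"ty":0,"tz":-0.11,"wx":0,"wy":0,"wz":0,"hand":0.8},{"tx":0,"ty":0,"tz":-0.14,"wx":0,"wy":0,"wz":0,"hand":0.8},{"tx":0,"ty":0,"tz":-0.14,"wx":0,"wy":0,"wz":0,"hand":0.8}])

```text
time: 14.0
tool_pos: [628.7, -36.1, 335.1]
tcp_rot: [[0.0, 1.0, 0.009], [1.0, -0.0, -0.0], [-0.0, 0.009, -1.0]]
ft_force: [0.5, 1.0, 0.3]
grip_width: 0.799
finger_force: 0.0
```

```bash
python3 - <<'E'
from h import *
s=read_state();print(s["tool_pos"].round(1),s["ft_force"].round(1))
p=read_camera("side");V,U=np.mgrid[0:384,0:512];W=world(p,U,V);X,Y,Z=W[...,0],W[...,1],W[...,2]
hsv=cv2.cvtColor(p["image"],cv2.COLOR_BGR2HSV);H=hsv[...,0]
m=((H<8)|(H>172))&(hsv[...,1]>150)&(Z>75)&(np.hypot(X-577,Y-27)<140);print("grip was [624.5 -45.9 114.9]",m.sum(),W[m].mean(0).round(1))
m=(p["image"].max(-1)<70)&(Z>108)&(Z<130)&(X>490)&(X<560)&(Y>200)&(Y<290);print("roller",m.sum(),W[m].mean(0).round(1))
b=p["image"];cv2.imwrite("pics/g.png",b)
E
```

```text
[628.7 -36.1 335.1] [0.5 1.  0.3]
grip was [624.5 -45.9 114.9] 83 [626.1 -45.2 115.8]
roller 12 [518.1 256.7 120.4]
```

View pics/g.png

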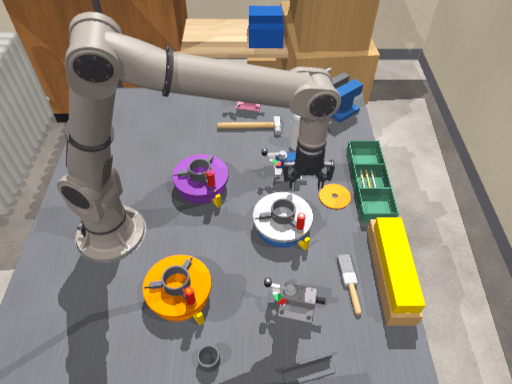

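The red grip at (301,220) is back at the yellow pointer (304,242). The blue lever is at rest with its roller at (264,153), and the loose things are where they were. Handing in.

```bash
python3 -c "
from rig import finish_job
print(finish_job())"
```

```text
the job is handed in; nothing more can be done
None
```

I tripped the blue switch to about 0.7 rad (estimated from position and force) and let it spring back, then turned the turntable one full turn anticlockwise to the yellow pointer and released it; I handed the job in at about 14 s, but `finish_job` returned no verdict.

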